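# Mount a splined hub on the leaning inspection spindle and clamp it

### The arm

A 7-joint arm with a two-finger parallel gripper is mounted at the origin on the work surface. World frame = base frame: x ahead of the robot, y to its left, z up, the work surface at z = 0. Lengths are in m, angles in rad, forces in N, time in s.
With the tool pointing down it reaches from about 0.425 to 0.95 m from the base axis. Payload 4.7 kg.
Tool frame: the origin (TCP) lies between the finger pads; the fingertips stand 25 mm ahead of it and the grasp point (between the pads) lies 6 mm ahead of it; x points along the fingers, z is the direction in which the jaws open and shut, and the axes are right-handed (so a half turn about x gives the same grasp; the last joint's range is limited). The gripper opens to 85 mm and grips with 20 to 120 N. Pads are 22 mm wide; open, the fingers measure 114 mm over their backs; the gripper's body (76 mm by 85 mm) begins 54 mm behind the grasp point. The pads swing forward as they close: fully open they stand 13 mm farther back than shut.
Start: joints at [-0.029, 0.469, -0.049, 1.532, 0.024, 1.141, -0.082], TCP at [0.675, 0, 0.256] pointing down, gripper open.
Joint ranges: [-2.59, 2.59], [-0.33, 1.99], [-1.39, 1.29], [0.1, 2.45], [-1.04, 4.18], [0.21, 1.99], [-2.66, 2.66]. Speed limits (rad/s): [2.57, 2.57, 3.14, 3.14, 3.14, 3.14, 3.14].

### API

Orientations are given as a 3x3 rotation matrix whose columns are the frame's x, y, z axes.
In Python, from rig import * gives the robot as it stands. Calls block until the motion is done:
- movep(position, orientation): joint-space move of the TCP to a pose.
- move_l(position, attitude=None, feed=0.15, until_force=None): straight line of the TCP; attitude=None keeps the orientation; feed is the mean speed in m/s. With until_force (N) it stops when the force on the tool has changed by that much, and returns True; else False.
- move_joints(angles): joint-space move.
- command_gripper(opening, newtons=None): finger opening in m; newtons is the grip in N (None keeps the last); returns when the fingers have stopped.
- sleep(seconds).
- inverse_kinematics(position, orientation): joint angles nearest the present ones, or None.
- sense(): the state.
- camera(name): name is "scene" or "side" or "wrist"; returns (picture, depth): 384x512x3 uint8, red, green, blue; 384x512 float32, m along the optical axis (not along the pixel's ray), 0 where there is no reading.
- camera_params(name): a dict with "K" (3x3 intrinsics, pixels), "dist" ([k1, k2, p1, p2, k3] as OpenCV has them; the pictures are not rectified), "position" and "rotation" of the camera in the world; the wrist camera has in their place "tool_from_camera" (4x4, takes a point from camera to tool coordinates, whose origin is the TCP and whose axes are the tool frame's). Camera axes: x right, y down, z forward; pixel columns grow to the right and rows downward; lengths in m; the calibration is good to about 2 mm. A picture is of the moment at which its call begins: read the wrist's pose just before it. camera_params takes no time and is no camera call.
A pose or a line that the arm cannot do raises Unreachable and nothing moves.
- finish_job(): hands the job in, once; it reports no verdict.
The state is a dict: "time_s": time; "joint_pos": joint angles; "qd": joint speeds; "joint_efforts": joint torques, N m; "position": TCP position; "tcp_rot": TCP orientation; "wrist_force": force on the tool from outside, world axes, zero at the start; "ft_torque": the same for the moment, N m; "finger_gap": finger opening in m.
Only numpy, scipy, OpenCV 4.12 (cv2) and the standard library are available. Lean on these libraries where they do the work, as an engineer would, in place of code of your own. Each camera call takes 0.05 s, during which the arm holds its last target. There are 200 camera calls.

### The job

Mount the aluminium splined hub from the mat on the leaning spindle of the inspection stand, flange towards the stand: turn it until its teeth line up with the gaps between the spindle's ribs and slide it fully home against the shoulder. Then, with the hub home, push the red clamp lever over, away from the robot, to its stop. Let go of everything and leave the loupe, the wooden box and the jar where they are.

Things in the scene. Friction and masses are not known exactly. Their poses are not given: they have to be found in the camera images.
- hub_mid (a point): Loose aluminium hub, 0.25 to 0.5 kg, flat on the mat, flange down. Flange 76 mm across, 12 mm thick; above it a round neck 52 mm across, 34 mm tall (grip this); 46 mm tall in all. This point: on the axis, 23 mm above the underside. z: bore axis, from flange to neck; x and y point at middles of gaps between its inner teeth (teeth at 45, 135, 225, 315 degrees from x).
- hub_top (a point): Centre of the neck's top face, 46 mm above the hub's underside; axes as hub_mid. A 38 mm bore runs right through; in its upper 26 mm stand four brass inner teeth, 90 degrees apart, each 10 mm wide, reaching in to 13 mm from the axis. Four red marks on the flange's upper face show the gaps between teeth. Any of the four ways round fits.
- spindle_seat (a point): Splined spindle: this point is on its axis, on the 58 mm black shoulder (white marks at the ribs) where the hub's flange comes to rest, 125 mm above the table. z runs along the spindle, outwards, leaning 32 degrees (0.56 rad) from vertical to the robot's side; x and y point along middles of ribs. Hub goes home with its x along any rib, within about 7 degrees; radial play 2 mm.
- spindle_tip (a point): End of the spindle on its axis, 44 mm beyond the shoulder; axes as spindle_seat. Dark core 22 mm across with a cone end; four bright ribs, 90 degrees apart, 8 mm wide, reach 17 mm from the axis and end, rounded, 36 mm beyond the shoulder. With teeth out of line the hub stops about 16 mm short of home. The spindle turns stiffly in its bearing (0.35 N m).
- stand: Inspection stand, fixed to the table. Origin: centre of the underside of its black base plate, 170 x 180 mm, 14 mm thick. x points away from the robot's side, y to the left, z up. The spindle's shoulder is at x -20, y +30, z 125 mm, the clamp lever's pivot at x +20, y -65, z 50 mm.
- clamp (a joint): Red clamp lever of the stand (rad): 0 is open, leaning 0.5 rad towards the robot's side; 1.0 is clamped, at its stop, leaning 0.5 rad away. It starts open (0 to 0.2). It stays where it is left; about 2 N at the ball moves it. Its level pivot axis is the stand's y, 80 mm from the ball's centre.
- clamp_ball (a point): Centre of the 24 mm red ball at the end of the clamp lever (a 10 mm bar), about 120 mm above the table when open, on the stand, to the right of the spindle as the robot sees it. Its frame turns with the lever: at joint value 0 it is parallel to the stand's.
- loupe_mid (a point): black plastic eye loupe, waisted, 44 mm across, 34 mm tall, standing on the blue mat beside the hub; the point is its centre. A bystander: leave it where it is.
- gauge_box_mid (a point): dark wooden gauge-block box, 70 x 35 x 22 mm, on the table, in the far middle; the point is its centre. A bystander: leave it where it is.
- jar_mid (a point): small amber glass jar with a white cap, 36 mm across, 50 mm tall, on the table, in the near middle; the point is its centre. A bystander: leave it where it is.
Things that resemble listed ones, but are neither listed nor needed, are in the scene too. Of the things shaped like the part that bears hub_mid, the aluminium one is meant.

How it is judged:
By the outcome, as a careful person would: the job done as asked, in the order asked, and still so for the second after the job is handed in, with the robot touching nothing.
It also fails if it takes over 58 s, if anything falls off the work surface, if the arm or the gripper's body presses on something with over 40 N, if the wrist force passes 120 N, or if a joint passes its speed limit or range.

## Working session

There is one attempt and no reset: what is moved stays moved. The work goes in short steps, each a Python script; the robot and the scene stay as the last script left them, time stands still between calls to the robot, and variables do not carry over. Pictures are saved under pics/ and viewed, on a budget of 10 in all, crops included, one or two more only if the job needs it, and the job is handed in when it is done.

```bash
ls; mkdir -p pics; python3 - <<'E'
from rig import *
import cv2, numpy as np
ims=[]
for n in ("scene","side"):
    p,d=camera(n); np.savez(f"pics/{n}0.npz",p=p,d=d,**{k:np.array(v) for k,v in camera_params(n).items()})
    cv2.imwrite(f"pics/{n}0.png",p[:,:,::-1]); c=camera_params(n); print(n,c)
    ims.append(p)
print(camera_params("wrist"))
p,d=camera("wrist"); np.savez("pics/wrist0.npz",p=p,d=d); ims.append(p)
s=sense(); print(s)
q=np.zeros((384,512,3),np.uint8)
big=np.vstack([np.hstack(ims[:2]),np.hstack([ims[2],q])])
cv2.imwrite("pics/a.png",cv2.resize(big,(800,600),interpolation=cv2.INTER_AREA)[:,:,::-1])
E
```

```text
pics
scene {'K': array([[396.03619679,   0.        , 260.05938509],
       [  0.        , 396.03619679, 188.20019496],
       [  0.        ,   0.        ,   1.        ]]), 'dist': array([-0.02943901,  0.        ,  0.        ,  0.        ,  0.        ]), 'position': array([ 1.10814801, -0.04165468,  0.56952728]), 'rotation': array([[ 0.04387779,  0.60296981, -0.79655643],
       [ 0.99901524, -0.02123121,  0.0389587 ],
       [ 0.00657907, -0.79748143, -0.60330761]])}
side {'K': array([[412.37271681,   0.        , 248.10034297],
       [  0.        , 412.37271681, 190.43904452],
       [  0.        ,   0.        ,   1.        ]]), 'dist': array([-0.102641,  0.      ,  0.      ,  0.      ,  0.      ]), 'position': array([ 0.21451636, -0.74544704,  0.56358683]), 'rotation': array([[ 0.91925359, -0.17446562,  0.35289458],
       [-0.3936022 , -0.4234559 ,  0.81594265],
       [ 0.00708135, -0.88895829, -0.45793341]])}
{'K': array([[276.25562506,   0.        , 255.52756449],
       [  0.        , 276.25562506, 188.77047109],
       [  0.        ,   0.        ,   1.        ]]), 'dist': arr
[... 550 characters left out ...]
-0.08229646]), 'qd': array([ 0.00066061, -0.00310435,  0.00048446, -0.00175994, -0.00026769,
        0.00052169, -0.00021122]), 'joint_efforts': array([ 3.33697863e-04, -5.10767841e+01, -4.67274967e-02, -2.37979531e+01,
        1.07760131e-02,  5.44104041e-03, -2.80327527e-05]), 'position': array([6.74592603e-01, 2.24973967e-06, 2.55479070e-01]), 'tcp_rot': array([[-1.53441907e-03, -9.32704556e-06,  9.99998823e-01],
       [-4.91179343e-05,  9.99999999e-01,  9.25168894e-06],
       [-9.99998822e-01, -4.91036805e-05, -1.53441953e-03]]), 'wrist_force': array([ 0.8499741 , -0.63815648, -0.13732711]), 'ft_torque': array([-0.02773776,  0.00317558, -0.00770874]), 'finger_gap': 0.08585446818010427}
```

View pics/a.png

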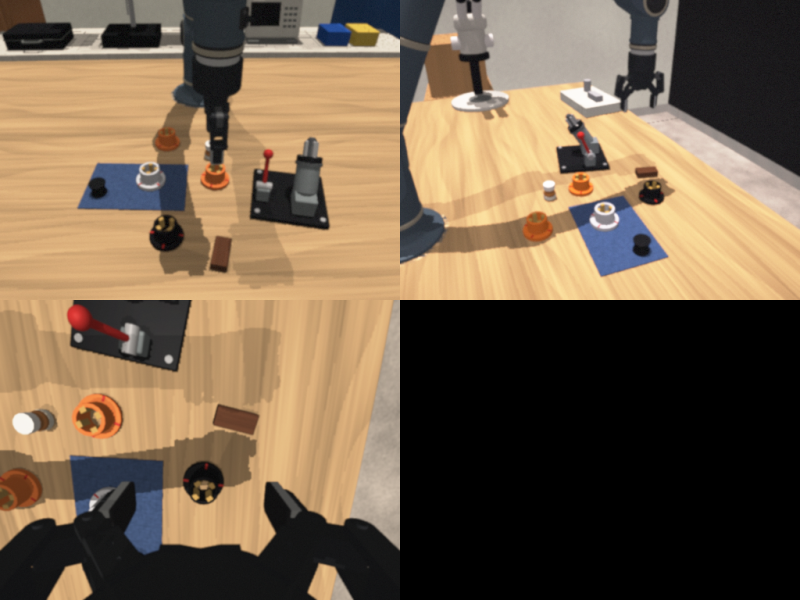

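The scene view quarter shows the white-metal hub on the blue mat at full-res scene (192,226). Three look-alikes are off the mat: orange at (213,178) and (274,226), and black at (213,297). The stand is at about (370,250), with the red ball at (343,197). I'll take coarse 3D positions from depth next.

```bash
cat > h.py <<'E'
import numpy as np, cv2
from rig import *
def T(R,p):
    M=np.eye(4);M[:3,:3]=R;M[:3,3]=p;return M
def shot(n,f):
    s=sense();c=camera_params(n);p,d=camera(n)
    W=T(s["tcp_rot"],s["position"])@c["tool_from_camera"] if n=="wrist" else T(c["rotation"],c["position"])
    np.savez(f"pics/{f}.npz",p=p,d=d,K=c["K"],dist=c["dist"],W=W); return load(f)
def load(f): return dict(np.load(f"pics/{f}.npz"))
def rays(v,uv):
    uv=np.asarray(uv,float).reshape(-1,1,2)
    n=cv2.undistortPoints(uv,v["K"],v["dist"])[:,0]
    return np.c_[n,np.ones(len(n))]
def plane(v,uv,P,n=(0,0,1)):
    "rays onto the plane through P with normal n"
    r=rays(v,uv)@v["W"][:3,:3].T;o=v["W"][:3,3];n=np.asarray(n)
    return o+r*(((np.asarray(P)-o)@n)/(r@n))[:,None]
def cloud(v):
    H,Wd=v["d"].shape;u,w=np.meshgrid(np.arange(Wd),np.arange(H))
    r=rays(v,np.stack([u,w],-1).reshape(-1,2))*v["d"].reshape(-1,1)
    return (r@v["W"][:3,:3].T+v["W"][:3,3]).reshape(H,Wd,3)
def proj(v,X):
    M=np.linalg.inv(v["W"]);return cv2.projectPoints(np.asarray(X,float).reshape(-1,1,3),cv2.Rodrigues(M[:3,:3])[0],M[:3,3],v["K"],v["dist"])[0][:,0]
def hsv(v): return cv2.cvtColor(v["p"],cv2.COLOR_RGB2HSV)
def big(m):
    n,l,s,c=cv2.connectedComponentsWithStats(m.astype(np.uint8));i=1+np.argmax(s[1:,4]);return l==i
E
python3 - <<'E'
from h import *
for n in("scene","side"):
    z=load(n+"0");v=dict(p=z["p"],d=z["d"],K=z["K"],dist=z["dist"],W=T(z["rotation"],z["position"]));np.savez(f"pics/{n}0.npz",**v)
    c=cloud(v);h=hsv(v);ok=v["d"]>0
    ws=(c[...,0]>.35)&(c[...,0]<1.)&(abs(c[...,1])<.5)&ok
    red=big(((h[...,0]<4)|(h[...,0]>175))&(h[...,1]>170)&(h[...,2]>90)&ws&(c[...,2]>.1)); print(n,"ball",np.argwhere(red).mean(0)[::-1],c[red].mean(0),red.sum())
    mat=big((abs(h[...,0]-110)<10)&(h[...,1]>90)&ws); print("mat",c[mat].mean(0),c[mat].min(0),c[mat].max(0))
    x0=c[mat].min(0);x1=c[mat].max(0)
    on=ws&(c[...,2]>.008)&(c[...,0]>x0[0])&(c[...,0]<x1[0])&(c[...,1]>x0[1])&(c[...,1]<x1[1])&(h[...,1]<60)&(h[...,2]>100)
    on=big(on);print("hub",np.argwhere(on).mean(0)[::-1],c[on].mean(0),np.percentile(c[on],2,0),np.percentile(c[on],98,0),on.sum())
    st=big(ws&(h[...,2]<70)&(c[...,2]>.008)&(c[...,2]<.022)&(c[...,1]>.08));pts=c[st][:,:2].astype(np.float32)
    print("base",c[st].mean(0),cv2.minAreaRect(pts))
    hi=ws&(c[...,2]>.125)&(c[...,1]>.1)&(c[...,0]>.5)&(h[...,1]<100)
    if hi.sum(): hi=big(hi);print("spindle",c[hi].mean(0),c[hi].min(0),c[hi].max(0))
E
```

```text
scene ball [342.75471698 198.69811321] [0.55834171 0.13458932 0.12536143] 106
mat [ 0.53017826 -0.18828067  0.00323467] [ 0.4275898  -0.31615704 -0.00049601] [ 0.60448728 -0.05726047  0.03800866]
hub [191.47694524 227.35014409] [ 0.51880029 -0.14953493  0.0286579 ] [ 0.48503489 -0.18311951  0.01100698] [ 0.54251713 -0.11667819  0.05004754] 694
base [0.59699557 0.18434637 0.01308615] ((0.5779495239257812, 0.19599898159503937), (0.17538820207118988, 0.16670607030391693), 77.05025482177734)
spindle [0.56953106 0.22803644 0.14018977] [0.53794103 0.20243425 0.1250485 ] [0.60055493 0.25187333 0.16426255]
side ball [231.25396825 173.84126984] [0.54847582 0.13418734 0.12593739] 63
mat [ 0.50542328 -0.21290509  0.00473143] [ 0.42455545 -0.3149622   0.00092335] [ 0.60170592 -0.05282913  0.039647  ]
hub [261.4471831  279.15962441] [ 0.49843235 -0.15996955  0.02898152] [ 0.46925293 -0.18319897  0.00933427] [ 0.53527121 -0.1253198   0.05096295] 852
base [0.55514378 0.17963005 0.01454698] ((0.5717920660972595, 0.1947033852338791), (0.17597545683383942, 0.1604556143283844), 76.63555908203125)
spindle [0.55825355 0.22565316 0.14190269] [0.53033017 0.20253665 0.12515633] [0.59356114 0.25169551 0.16579746]
```

```bash
cat >> h.py <<'E'
def lookfrom(P,f,dist,rolls=range(0,360,30),clear=None):
    "move so that the wrist camera sees P along direction f from dist; roll nearest the present joints"
    f=np.array(f,float);f/=np.linalg.norm(f);a=np.cross(f,[0,1,0.01]);a/=np.linalg.norm(a)
    C=camera_params("wrist")["tool_from_camera"];q0=sense()["joint_pos"];best=None
    for r in rolls:
        x=cv2.Rodrigues(f*np.radians(r))[0]@a;M=T(np.c_[x,np.cross(f,x),f],np.array(P)-dist*f)@np.linalg.inv(C)
        q=inverse_kinematics(M[:3,3],M[:3,:3])
        if q is not None and (best is None or abs(q-q0).max()<best[0]): best=(abs(q-q0).max(),r,q,M)
    print("look",best[0],best[1],best[3][:3,3]); move_joints(best[2])
E
python3 - <<'E'
from h import *
lookfrom([.508,-.15,.04],[0,0,-1],.24); a=shot("wrist","hub1")
lookfrom([.56,.228,.14],[.516,-.119,-.848],.25); b=shot("wrist","st1")
print(sense()["time_s"])
cr=lambda v,k:cv2.resize(v["p"][90:300,130:380],None,fx=1.6,fy=1.6,interpolation=cv2.INTER_CUBIC)
cv2.imwrite("pics/b.png",np.hstack([cr(a,1),cr(b,1)])[:,:,::-1])
E
```

```text
look 0.4934830678361293 30 [ 0.49143471 -0.17822959  0.14855963]
look 0.7815609639797789 300 [0.52188602 0.22478686 0.25665197]
2.8583
```

View pics/b.png

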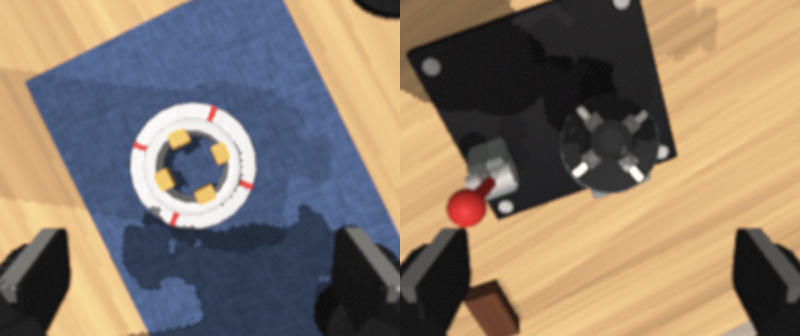

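Left: the aluminium hub on the mat (crop centre (193,165)), with brass teeth and four red marks at (212,113), (140,147), (246,185) and (175,218). The look-alikes are orange or black and sit on wood. Right: the spindle seen end-on at (610,142), with ribs at (583,112), (642,120), (582,170) and (637,172). The red ball is at (466,208).

```bash
cat > m.py <<'E'
from h import *
def ang90(a): return (np.angle(np.exp(4j*np.asarray(a)).mean())/4)
def hubmeas(v,zm=.002):
    c=cloud(v);h=hsv(v);ok=(h[...,1]<60)&(h[...,2]>120)&(c[...,2]>.006)&(abs(c[...,2]-.03)<.03)
    w=cv2.morphologyEx(big(ok).astype(np.uint8),cv2.MORPH_CLOSE,np.ones((9,9)))
    cn=max(cv2.findContours(w,0,2)[0],key=cv2.contourArea);P=plane(v,cn[:,0].astype(float),[0,0,zm+.010])
    (x,y),r=cv2.minEnclosingCircle(P[:,:2].astype(np.float32)); 
    hull=cv2.drawContours(np.zeros_like(w),[cv2.convexHull(cn)],-1,1,-1)
    red=((h[...,0]<8)|(h[...,0]>172))&(h[...,1]>100)&(hull>0)
    n,l,s,cc=cv2.connectedComponentsWithStats(red.astype(np.uint8));k=[i for i in range(1,n) if s[i,4]>8]
    Q=plane(v,cc[k],[0,0,zm+.012])[:,:2]
    m=Q.mean(0);a=np.arctan2(*(Q-m).T[::-1])
    top=c[(hull>0)&ok][:,2]
    print("hub circle",x,y,"r",r,"marks",len(k),s[k,4],"mean",m,"rad",np.linalg.norm(Q-m,axis=1),"ang",np.degrees(a)%90,"ztop",np.percentile(top,[5,50,95]))
    return m,a
E
python3 - <<'E'
from m import *
v=load("hub1");hubmeas(v)
c=cloud(v);h=hsv(v);m=(abs(h[...,0]-110)<12)&(h[...,1]>90);print("mat z",np.median(c[m][:,2]), "wood",np.median(c[(h[...,0]<25)&(h[...,1]>60)&(v['d']>0)][:,2]))
v=load("st1");c=cloud(v);h=hsv(v);ok=v["d"]>0
b=big(ok&(h[...,2]<75)&(c[...,2]>.007)&(c[...,2]<.021)&(c[...,1]>.05))
b=cv2.morphologyEx(b.astype(np.uint8),cv2.MORPH_CLOSE,np.ones((15,15)));cn=max(cv2.findContours(b,0,2)[0],key=cv2.contourArea)
P=plane(v,cn[:,0].astype(float),[0,0,.014])[:,:2].astype(np.float32);R=cv2.minAreaRect(P);print("base",R,"img bbox",cv2.boundingRect(cn),np.median(c[b>0][:,2]))
ov=v["p"].copy();cv2.drawContours(ov,[cn],-1,(0,255,0),1)
B=proj(v,np.c_[cv2.boxPoints(R),np.full(4,.014)]);cv2.polylines(ov,[B.astype(np.int32)],True,(255,255,0))
# screws
sc=(h[...,1]<40)&(h[...,2]>110)&(c[...,2]<.025)&ok
n,l,s,cc=cv2.connectedComponentsWithStats(sc.astype(np.uint8));k=[i for i in range(1,n) if 15<s[i,4]<300]
print("screws",np.c_[cc[k],s[k,4],plane(v,cc[k],[0,0,.016])])
red=big(((h[...,0]<5)|(h[...,0]>174))&(h[...,1]>150)&(h[...,2]>80)&(c[...,2]>.11));print("ball",np.argwhere(red).mean(0)[::-1],c[red].mean(0),red.sum())
cv2.imwrite("pics/c.png",cv2.resize(ov,(800,600))[:,:,::-1])
E
```

```text
hub circle 0.5044590830802917 -0.1498466581106186 r 0.03824814409017563 marks 4 [28 23 24 22] mean [ 0.50432365 -0.15013982] rad [0.03392333 0.03435993 0.03392037 0.03387271] ang [40.09177436 40.47402224 40.38865983 40.83479019] ztop [0.01504555 0.01688069 0.05076699]
mat z 0.004151654498943003 wood 0.0002687536632274834
base ((0.5724093317985535, 0.19825294613838196), (0.1766122281551361, 0.16757816076278687), 77.05316162109375) img bbox (134, 74, 168, 152) 0.01403499449938811
screws [[ 2.67949495e+02  8.94848485e+01  9.90000000e+01  5.23532575e-01
   2.86664810e-01  1.60000000e-02]
 [ 5.01096639e+02  1.11050420e+02  2.38000000e+02  7.33014375e-01
   5.74104615e-01  1.60000000e-02]
 [ 2.38974359e+01  1.25076923e+02  3.90000000e+01  4.10872714e-01
   3.37048392e-02  1.60000000e-02]
 [ 1.49000000e+02  1.31500000e+02  5.40000000e+01  4.89704195e-01
   1.40023084e-01  1.60000000e-02]
 [ 2.93976744e+02  1.84604651e+02  4.30000000e+01  6.61052810e-01
   2.56498408e-01  1.60000000e-02]
 [ 1.95655172e+02  2.18862069e+02  5.80000000e+01  6.26566025e-01
   1.08539501e-01  1.60000000e-02]
 [ 8.19677419e+01  2.67032258e+02  3.10000000e+01  5.98196950e-01
  -7.80938655e-02  1.60000000e-02]
 [ 3.29869565e+02  3.23173913e+02  2.30000000e+01  1.02749403e+00
   1.72559769e-01  1.60000000e-02]]
ball [171.32696897 219.64677804] [0.54545903 0.14140623 0.13308899] 419
```

View pics/c.png

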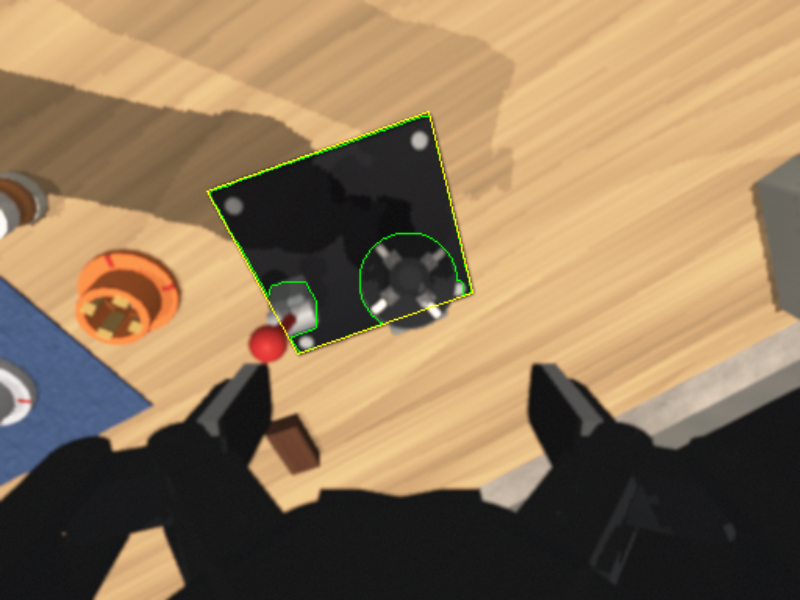

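The base fit (yellow) matches the plate, giving yaw ≈ -13.0°, and the round green arc at (410,282) is the shoulder rim. Next I'll fit the spindle axis and rib angle directly.

```bash
cat > st.py <<'E'
from m import *
from scipy.optimize import least_squares
yaw=np.radians(-13.0);cy,sy=np.cos(yaw),np.sin(yaw);Rz=np.array([[cy,-sy,0],[sy,cy,0],[0,0,1]])
a=np.radians(32);X=Rz@[np.cos(a),0,np.sin(a)];Z=Rz@[-np.sin(a),0,np.cos(a)];Y=np.cross(Z,X);F=np.c_[X,Y,Z]
def stand(v,seat,draw=None):
    c=cloud(v);h=hsv(v);L=(c-seat)@F;rr=np.hypot(L[...,0],L[...,1]);ok=v["d"]>0
    print("shoulder level",np.median(L[...,2][ok&(rr>.019)&(rr<.027)]),"tip level",np.percentile(L[...,2][ok&(rr<.004)],50))
    m=ok&(rr<.04)&(abs(L[...,2])<.006);m=cv2.morphologyEx((m|(ok&(rr<.02)&(L[...,2]>-.006))).astype(np.uint8),cv2.MORPH_CLOSE,np.ones((5,5)))
    cn=max(cv2.findContours(m,0,1)[0],key=cv2.contourArea)[:,0].astype(float)
    P=(plane(v,cn,seat,Z)-seat)@F
    s=least_squares(lambda q:np.hypot(P[:,0]-q[0],P[:,1]-q[1])-q[2],[0,0,.029],loss="soft_l1",f_scale=.001)
    print("rim centre",s.x,"resid",np.sqrt(np.median(s.fun**2)))
    # tip core: circle of depth points > 38 mm
    t=ok&(rr<.03)&(L[...,2]>.030);print("top blob mean (xy)",L[t][:,:2].mean(0))
    br=ok&(h[...,2]>105)&(h[...,1]<70)&(rr<.03)&(L[...,2]>-.008)
    n,l,st,cc=cv2.connectedComponentsWithStats(br.astype(np.uint8))
    for i in range(1,n):
        if st[i,4]>6:
            lev=np.median(L[...,2][l==i]);q=(plane(v,cc[i:i+1],seat+lev*Z,Z)[0]-seat)@F;q=q[:2]-s.x[:2]
            print(cc[i],st[i,4],"lev",lev,"r",np.hypot(*q),"ang",np.degrees(np.arctan2(q[1],q[0])))
    return s.x
E
python3 - <<'E'
from st import *
v=load("st1");seat=np.array([.5618,.2317,.125]);stand(v,seat)
p=proj(v,[seat,seat+.044*Z,seat+.029*X]);print(p)
o=p[0].astype(int);cv2.imwrite("pics/d.png",cv2.resize(v["p"][130:225,215:310],None,fx=6,fy=6,interpolation=cv2.INTER_CUBIC)[:,:,::-1])
E
```

```text
shoulder level 0.00018519057191405592 tip level 0.044155060028347154
rim centre [7.35366884e-05 1.23691987e-05 2.81814635e-02] resid 0.0002469469682617048
top blob mean (xy) [ 0.00014422 -0.00017184]
[244.3902439  160.56097561] 41 lev 0.0004676144260604592 r 0.02368472216916375 ang -157.6887112523633
[280.         162.89655172] 29 lev 0.0005424431618028217 r 0.023712758397859406 ang 111.41529980162963
[245.08108108 193.26126126] 111 lev 0.0009862769373990576 r 0.020057472812951914 ang -67.97079509863082
[274.70866142 195.37795276] 127 lev 0.001139039818034448 r 0.019983150658973596 ang 20.95945980193634
[[260.9642062  179.20068101]
 [261.843022   177.284143  ]
 [271.08312501 208.06353137]]
```

View pics/d.png

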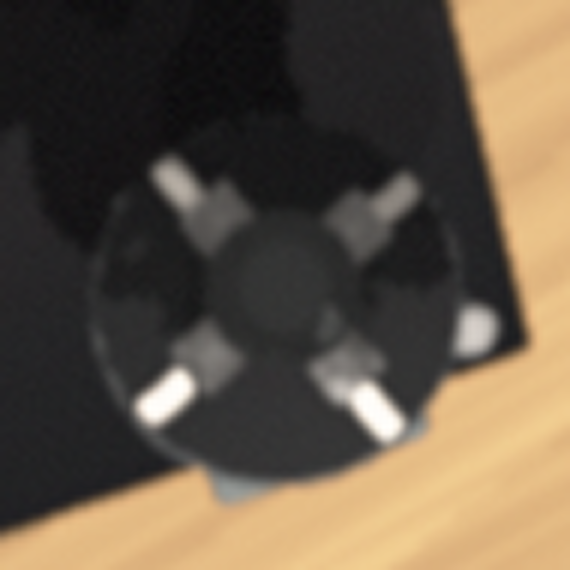

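The seat at (0.562, 0.232, 0.125) agrees with plate geometry, shoulder level (0.2 mm) and tip level (44.2 mm). The ribs in the crop sit at 21.7° (mod 90) in my spindle frame. Next I'll choose a grasp roll by IK and pick up the hub.

```bash
cat > plan.py <<'E'
from st import *
hub=np.array([.5043,-.1501]);zb=.004;mark=np.radians(40.45);rib=np.radians(21.7);seat=np.array([.5619,.2317,.125])
G=.041 # TCP above the hub's underside
def ori(jd,ax): return np.c_[-ax,np.cross(jd,-ax),jd]   # tool x=-ax, z=jd, y=z x x
def Rg(phi): return ori(np.array([np.cos(phi),np.sin(phi),0]),np.array([0,0,1.]))
def Rm(th): return ori(F@[np.cos(th),np.sin(th),0],Z)
def tcp(h,d=0): return seat+Z*(G+h)  # TCP for hub underside h from shoulder
E
python3 - <<'E'
from plan import *
lo=np.array([-2.59,-.33,-1.39,.1,-1.04,.21,-2.66]);hi=np.array([2.59,1.99,1.29,2.45,4.18,1.99,2.66])
res=[]
for phi in np.radians(np.arange(0,360,10)):
    q1=inverse_kinematics([*hub,zb+G],Rg(phi));q2=inverse_kinematics([*hub,.27],Rg(phi))
    if q1 is None or q2 is None: continue
    for k in range(4):
        th=rib+(phi-mark)+k*np.pi/2
        qs=[inverse_kinematics(tcp(h),Rm(th)) for h in(.09,.02,0)]
        if any(q is None for q in qs): continue
        Q=np.array([q1,q2]+qs);mg=np.minimum(Q-lo,hi-Q).min()
        res.append((mg,np.degrees(phi),k,np.degrees((th+np.pi)%(2*np.pi)-np.pi),abs(qs[0]-q2).max(),abs(qs[2]-qs[0]).max()))
res.sort(reverse=True)
for r in res[:25]: print(np.round(r,2))
E
```

```text
[ 3.6000e-01  3.4000e+02  3.0000e+00 -1.2875e+02  2.4700e+00  2.3000e-01]
[   0.36   70.      2.   -128.75    0.95    0.23]
[ 3.6000e-01  3.3000e+02  3.0000e+00 -1.3875e+02  2.4600e+00  2.3000e-01]
[   0.36   60.      2.   -138.75    0.96    0.23]
[   0.36   50.      2.   -148.75    0.97    0.23]
[ 3.6000e-01  3.2000e+02  3.0000e+00 -1.4875e+02  2.4600e+00  2.3000e-01]
[ 3.6000e-01  2.5000e+02  0.0000e+00 -1.2875e+02  3.9800e+00  2.3000e-01]
[ 3.6000e-01  2.4000e+02  0.0000e+00 -1.3875e+02  3.9800e+00  2.3000e-01]
[ 3.6000e-01  3.1000e+02  3.0000e+00 -1.5875e+02  2.4500e+00  2.3000e-01]
[   0.36   40.      2.   -158.75    0.99    0.23]
[ 3.5000e-01  3.0000e+02  3.0000e+00 -1.6875e+02  2.4600e+00  2.3000e-01]
[   0.35  120.      1.   -168.75    0.83    0.23]
[   0.35   30.      2.   -168.75    0.99    0.23]
[ 3.5000e-01  2.9000e+02  3.0000e+00 -1.7875e+02  2.4600e+00  2.3000e-01]
[   0.35  110.      1.   -178.75    0.83    0.23]
[   0.35   20.      2.   -178.75    0.99    0.23]
[  0.35 100.     1.   171.25   0.83   0.23]
[  0.35  10.     2.   171.25   0.98   0.23]
[3.5000e-01 2.8000e+02 3.0000e+00 1.7125e+02 2.4600e+00 2.3000e-01]
[3.5000e-01 2.7000e+02 3.0000e+00 1.6125e+02 2.4600e+00 2.3000e-01]
[  0.35  90.     1.   161.25   0.83   0.23]
[  0.35   0.     2.   161.25   0.97   0.23]
[3.5000e-01 3.5000e+02 2.0000e+00 1.5125e+02 9.6000e-01 2.3000e-01]
[3.5000e-01 2.6000e+02 3.0000e+00 1.5125e+02 2.4600e+00 2.3000e-01]
[  0.35  80.     1.   151.25   0.83   0.23]
```

```bash
cat >> plan.py <<'E'
phi=np.radians(110);th=rib+phi-mark+np.pi/2
E
python3 - <<'E'
from plan import *
command_gripper(.085,80)
movep([.50,0,.30],Rg(phi))
movep([*hub,.15],Rg(phi))
print(move_l([*hub,zb+G],feed=.1,until_force=8), sense()["position"])
command_gripper(.04,80);s=sense();print(s["finger_gap"],s["position"],s["wrist_force"])
move_l([*hub,.27],feed=.2);s=sense();print(s["finger_gap"],s["wrist_force"],s["time_s"])
v=shot("wrist","g1");w=shot("scene","g1s")
u=proj(w,s["position"])[0].astype(int);cr=w["p"][max(0,u[1]-75):u[1]+75,max(0,u[0]-100):u[0]+100]
cv2.imwrite("pics/e.png",np.hstack([cv2.resize(v["p"][140:384,130:380],(400,390)),cv2.resize(cr,(400,390))])[:,:,::-1])
E
```

```text
False [ 0.50484587 -0.15015924  0.04559273]
0.05019343511365701 [ 0.5045499  -0.14998025  0.04613302] [-2.81998859  0.43725066  7.36233984]
0.05036869039337581 [ 0.21672978  0.35166113 -2.59192971] 8.2083
```

View pics/e.png

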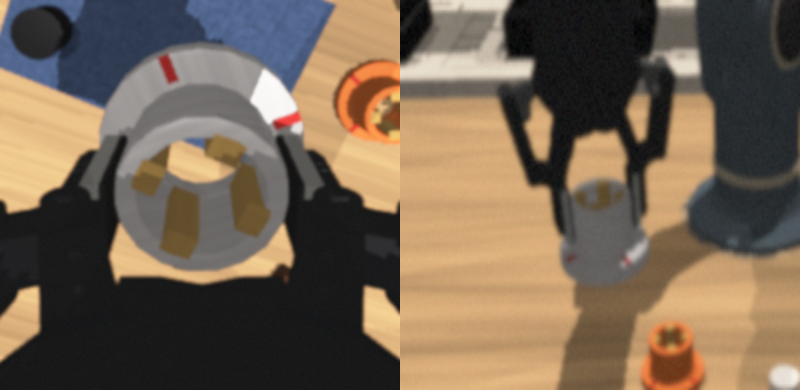

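The hub is held upright in the gripper. Red marks show at crop (168,68) and (287,118) left, and the bore and teeth are visible. Next I'll check its angle and axis in the tool frame, then go to pre-mount.

```bash
python3 - <<'E'
from plan import *
v=load("g1");h=hsv(v);C=camera_params("wrist")["tool_from_camera"];v["W"]=C
red=((h[...,0]<8)|(h[...,0]>172))&(h[...,1]>110);red[:150]=0;red[:,:210]=0;red[:,330:]=0;red[235:]=0
n,l,s,cc=cv2.connectedComponentsWithStats(red.astype(np.uint8));k=[i for i in range(1,n) if s[i,4]>12]
P=plane(v,cc[k],[.030,0,0],[1,0,0]);print(cc[k],s[k,4],P)
# angle about hub z (=-tool x) from the jaw (tool z): basis e1=z, e2=hubz x z = -x x z = y
print("mark-jaw deg",np.degrees(np.arctan2(P[:,1],P[:,2])),"radius",np.hypot(P[:,1],P[:,2]),"expected mod 90",np.degrees(mark-phi)%90)
movep([.46,.05,.33],Rm(th));movep(tcp(.085),Rm(th))
s=sense();print(s["position"]-tcp(.085),s["time_s"])
v=shot("scene","pm1");w=shot("side","pm1s")
def crop(v,b):
    u=proj(v,seat+.06*Z)[0].astype(int);return cv2.resize(v["p"][max(u[1]-b,0):u[1]+b,u[0]-b:u[0]+b],(400,400),interpolation=cv2.INTER_CUBIC)
cv2.imwrite("pics/f.png",np.hstack([crop(v,75),crop(w,60)])[:,:,::-1])
E
```

```text
[[234.75247525 182.74257426]
 [309.11       215.19      ]] [101 100] [[ 0.03        0.03054296 -0.01281484]
 [ 0.03        0.01140528  0.02924434]]
mark-jaw deg [112.7613446   21.30576736] radius [0.03312238 0.03138968] expected mod 90 20.450000000000003
[ 0.00085167 -0.00150369 -0.00082929] 10.2583
```

View pics/f.png

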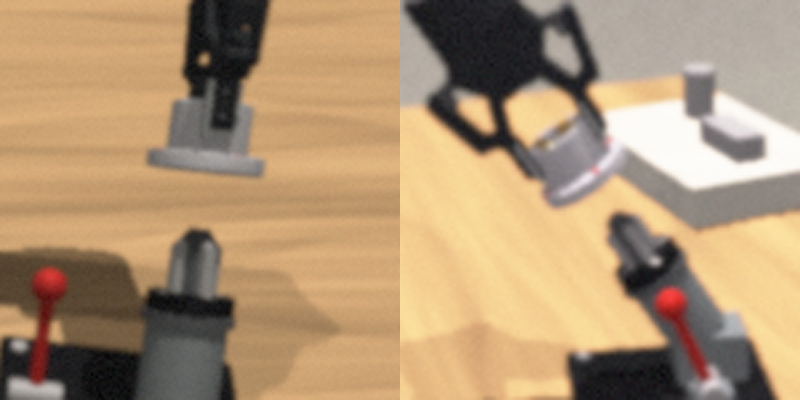

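Side and scene views show the hub coaxial with the spindle above the tip, and the grip angle agrees (20.5° after centring). Sliding on.

```bash
cat >> plan.py <<'E'
def rep(t=""):
    s=sense();L=F.T@(s["position"]-seat);print(t,"tool in spindle frame mm",np.round(1e3*L-[0,0,1e3*G],1),"F",np.round(F.T@s["wrist_force"],1),"M",np.round(F.T@s["ft_torque"],2),"gap",round(s["finger_gap"],4),"t",round(s["time_s"],1));return s
E
python3 - <<'E'
from plan import *
sleep(.3);rep("pre")
for h in(.050,.038,.022,.012,.004,-.004):
    hit=move_l(tcp(h),Rm(th),feed=.05,until_force=18);rep(f"{h} {hit}")
    if hit: break
E
```

```text
pre tool in spindle frame mm [ 0.4 -0.3 85.2] F [-1.8 -0.2 -2.8] M [ 0.06  0.97 -0.  ] gap 0.0503 t 10.7
0.05 False tool in spindle frame mm [-0.1  0.3 50.2] F [-2.  -0.4 -2.7] M [-0.02  1.01 -0.  ] gap 0.0503 t 11.5
0.038 False tool in spindle frame mm [-0.2 -0.2 37.6] F [-2.1  0.4 -3.8] M [-0.03  0.98  0.02] gap 0.0501 t 11.9
0.022 False tool in spindle frame mm [-0.2 -0.1 21.6] F [-1.5  0.  -3.1] M [ 0.07  0.88 -0.  ] gap 0.0502 t 12.4
0.012 False tool in spindle frame mm [-0.1 -0.2 11.6] F [-1.7  0.1 -3.4] M [-0.04  0.94 -0.01] gap 0.0503 t 12.7
0.004 False tool in spindle frame mm [-0.2 -0.2  3.6] F [-1.8 -0.2 -2.5] M [-0.    0.95  0.03] gap 0.05 t 13.0
-0.004 True tool in spindle frame mm [-0.3  1.   1.4] F [ 1.6 -1.9 10. ] M [-0.54  0.55 -0.09] gap 0.0503 t 13.2
```

```bash
python3 - <<'E'
from plan import *
print(move_l(tcp(-.004),Rm(th),feed=.02,until_force=20));rep("press")
command_gripper(.085);rep("open")
move_l(tcp(.10),Rm(th),feed=.15);rep("off")
lookfrom(seat+.046*Z,-Z,.22);v=shot("wrist","home");w=shot("side","homes")
c=cloud(v);L=(c-seat)@F;rr=np.hypot(L[...,0],L[...,1]);ok=v["d"]>0
print("neck top",np.median(L[...,2][ok&(rr>.0205)&(rr<.0245)]),"flange top",np.median(L[...,2][ok&(rr>.030)&(rr<.036)]), "tip",np.median(L[...,2][ok&(rr<.003)]))
for a in range(0,360,45):
    m=ok&(rr>.030)&(rr<.036)&(abs((np.degrees(np.arctan2(L[...,1],L[...,0]))-a+180)%360-180)<20);print(a,round(1e3*np.median(L[...,2][m]),1),end="; ")
u=proj(w,seat+.03*Z)[0].astype(int)
cv2.imwrite("pics/g.png",np.hstack([cv2.resize(v["p"][110:270,170:330],(400,400)),cv2.resize(w["p"][u[1]-50:u[1]+50,u[0]-50:u[0]+50],(400,400),interpolation=cv2.INTER_CUBIC)])[:,:,::-1])
print(sense()["time_s"])
E
```

```text
True
press tool in spindle frame mm [-0.4  1.   1.5] F [ 1.3 -1.2  6. ] M [-0.31  0.48 -0.02] gap 0.0502 t 13.4
open tool in spindle frame mm [-1.8 -0.1  0.1] F [0.5 0.  0.2] M [-0.03  0.49  0.02] gap 0.0847 t 13.9
off tool in spindle frame mm [ 0.  -0.7 99.3] F [-0.3 -0.1 -0. ] M [-0.05  0.6  -0.01] gap 0.085 t 14.7
look 0.32037612371325475 210 [0.50930123 0.27819773 0.24471926]
neck top 0.04594612668025487 flange top 0.012165638750723264 tip 0.04410704503267984
0 12.1; 45 12.2; 90 12.0; 135 12.2; 180 12.1; 225 12.3; 270 12.2; 315 12.1; 15.2333
```

View pics/g.png

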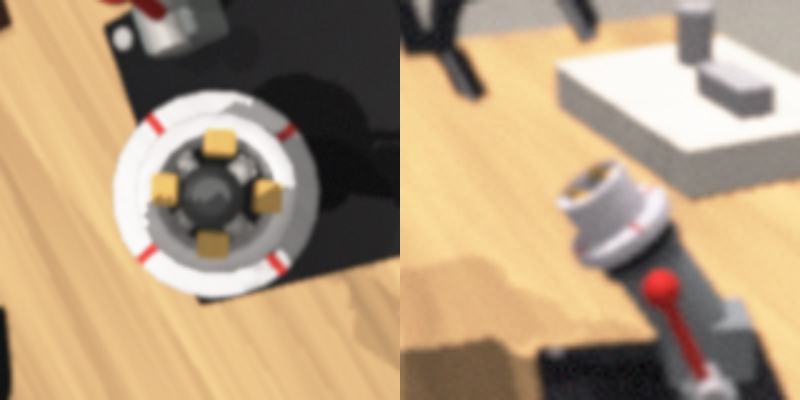

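The hub is fully home: flange top at 12.1 mm and level all round, neck top at 45.9 mm, teeth between the ribs in the left crop. Next is the lever, pushed with closed fingers from the robot's side.

```bash
python3 - <<'E'
from plan import *
xs=Rz[:,0];ys=Rz[:,1];piv=np.array([.5746,.198,0])+Rz@[.02,-.065,.05]
best=None
for sg in(1,-1):
    R=ori(sg*ys,np.array([0,0,1.]))
    at=lambda x,z:piv*[1,1,0]+x*xs+[0,0,z]
    qs=[inverse_kinematics(at(x,z),R) for x,z in((-.085,.135),(.03,.135),(-.085,.3))]
    if all(q is not None for q in qs):
        d=max(abs(q-sense()["joint_pos"]).max() for q in qs)
        if best is None or d<best[0]: best=(d,sg,R)
d,sg,R=best;print(d,sg)
command_gripper(0)
movep(sense()["position"]+.07*Z,sense()["tcp_rot"])
movep(at(-.085,.30),R);print(move_l(at(-.085,.135),feed=.2,until_force=6))
def lr(t): s=sense();print(t,np.round(1e3*Rz.T@(s["position"]-piv),1),np.round(Rz.T@s["wrist_force"],1),round(s["time_s"],1),s["finger_gap"])
lr("behind")
hit=move_l(at(.035,.135),feed=.06,until_force=14);lr(f"push {hit}")
E
```

```text
0.6505355071067204 1
False
behind [-84.8   1.2  86. ] [0.3 0.3 1. ] 18.0 -2.68921637700253e-05
push True [15.3 -0.7 83.3] [-1.4  0.2  1.2] 19.6 1.4508332189751734e-05
```

It stopped at x = 15.3 mm, against 15 mm predicted at the stop. I'll press once more, retreat and check.

```bash
python3 - <<'E'
from plan import *
xs=Rz[:,0];piv=np.array([.5746,.198,0])+Rz@[.02,-.065,.05]
p=sense()["position"]
print(move_l(p+.012*xs,feed=.03,until_force=18),np.round(1e3*Rz.T@(sense()["position"]-piv),1))
p=sense()["position"];move_l(p-.05*xs,feed=.15);p=sense()["position"];move_l([p[0],p[1],.24],feed=.2)
lookfrom(seat+.046*Z,-Z,.25);v=shot("wrist","end");w=shot("side","ends");w2=shot("scene","endc")
c=cloud(v);L=(c-seat)@F;rr=np.hypot(L[...,0],L[...,1]);ok=v["d"]>0
print("neck top",np.median(L[...,2][ok&(rr>.0205)&(rr<.0245)]),"flange",np.median(L[...,2][ok&(rr>.030)&(rr<.036)]))
C=[]
for n,q in(("side",w),("scene",w2),("wrist",v)):
    h=hsv(q);cc=cloud(q);m=((h[...,0]<5)|(h[...,0]>174))&(h[...,1]>150)&(h[...,2]>80)&(np.linalg.norm(cc-piv,axis=2)<.11)&(np.linalg.norm(cc-piv,axis=2)>.055)
    if m.sum()<15: continue
    m=big(m)
    x=cc[m].mean(0);r=q["W"][:3,3]-x;r=x-.008*r/np.linalg.norm(r) # surface -> centre
    l=Rz.T@(r-piv);print(n,"ball rel pivot mm",np.round(1e3*l,1),"q",np.arctan2(l[0],l[2])+.5)
u=proj(w,piv+[0,0,.08])[0].astype(int)
cv2.imwrite("pics/i.png",np.hstack([cv2.resize(w["p"][u[1]-75:u[1]+75,u[0]-75:u[0]+75],(390,390)),cv2.resize(w2["p"][100:384,80:480],(400,390))])[:,:,::-1])
a,b=cloud(load("scene0")),cloud(w2);print(sense()["time_s"])
E
```

```text
True [15.5 -0.5 82.4]
look 0.27105031029317567 270 [0.5056768  0.25234674 0.28167438]
neck top 0.0467929453678709 flange 0.2235078954436618
side ball rel pivot mm [35.7  2.7 68.8] q 0.9782908322621353
scene ball rel pivot mm [29.9  1.2 62.3] q 0.9479421411317599
wrist ball rel pivot mm [36.6 -0.6 67.2] q 0.9991839476961482
21.775
```

View pics/i.png

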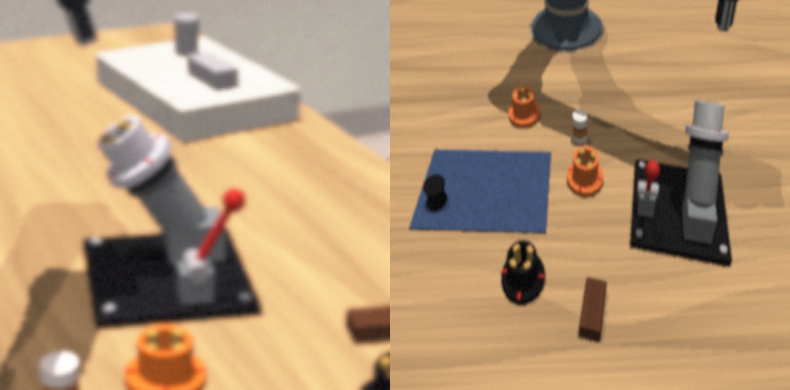

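The lever leans away (q ≈ 0.98–1.0 in the side and wrist views) and the bystanders are where they were. The 223 mm flange reading is the closed fingers in view, so I'll re-measure with the fingers open.

```bash
python3 - <<'E'
from plan import *
command_gripper(.085);v=shot("wrist","end2")
c=cloud(v);L=(c-seat)@F;rr=np.hypot(L[...,0],L[...,1]);ok=(v["d"]>0)&(L[...,2]<.08)
print("neck",np.median(L[...,2][ok&(rr>.0205)&(rr<.0245)]))
for a in range(0,360,45):
    m=ok&(rr>.030)&(rr<.036)&(abs((np.degrees(np.arctan2(L[...,1],L[...,0]))-a+180)%360-180)<20);print(a,m.sum(),round(1e3*np.median(L[...,2][m]),1),end="; ")
w=shot("scene","end3");z=load("scene0");A=cv2.absdiff(cv2.cvtColor(w["p"],7),cv2.cvtColor(z["p"],7))
A0,B0=hsv(z),hsv(w);cz,cw=cloud(z),cloud(w)
for n,b,f in(("loupe",(105,225,145,260),lambda h:h[...,2]<45),("box",(262,295,305,350),lambda h:(h[...,2]<110)&(h[...,1]>110)),("jar",(255,175,290,207),lambda h:(h[...,1]<50)&(h[...,2]>150))):
    x0,y0,x1,y1=b
    for h in(A0,B0):
        m=f(h[y0:y1,x0:x1]);print(n,m.sum(),np.argwhere(m).mean(0).round(1))
movep(sense()["position"]+.05*Z,sense()["tcp_rot"])
print(sense()["wrist_force"],sense()["time_s"]);finish_job()
E
```

```text
neck 0.04589119120860541
0 121 12.1; 45 122 12.0; 90 130 12.0; 135 129 11.9; 180 102 11.9; 225 114 12.0; 270 131 12.2; 315 129 12.1; loupe 419 [15.3 20. ]
loupe 428 [15.2 20.1]
box 878 [31.1 20.5]
box 906 [31.  20.5]
jar 40 [ 9.  10.4]
jar 105 [ 9.3 14.2]
[ 0.1701848   0.13021382 -0.4468793 ] 22.975
the job is handed in; nothing more can be done
```

The aluminium hub is on the leaning spindle, flange against the shoulder, and the red clamp lever is pushed over to its stop. I handed the job in at about 23 s with the gripper open and clear of everything.

- **Hub:** I measured it again after clamping. The flange top is 11.9–12.2 mm above the shoulder all the way round, where 12 mm is fully home. The neck top is at 45.9 mm, where 46 mm is home. It slid on without catching, and the teeth sit between the ribs.
- **Lever:** Two pushes both stopped at the position predicted for the stop. The wrist and side cameras put it at 1.00 and 0.98 rad. The scene camera read 0.95, a rougher estimate from that angle.
- **Bystanders:** The loupe and box have not moved in the scene view, to within about 0.1 pixel. The same before-and-after check on the jar doesn't tell us anything, because the arm partly hid it in the first picture (40 pixels then, 105 now). In the last picture it stands upright, and the arm made no contact near it.
- **Failed reading:** One flange reading of 223 mm was wrong because the closed fingers were blocking the camera. I repeated it with the fingers open, and the flange figures above come from that.

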